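# Pop the reset hatch beside the cup press and press the button under it

## Task

Of the two low grey housings on the bench, press the push-push latch of the one with the wide hatch: push the hatch's front part fully down once with a fingertip, let go so that the hatch pops up, and keep off it for a good second to see that it stays open. Then press the round button inside that housing fully in, let it come back out, and leave the hatch standing open. Only touch and press: leave the narrow hatch shut, do not push the popped hatch back down, and leave the cups, die, gauge block and tray corner where they are.

Things in the scene. Friction and masses are not known exactly. Their poses are not given: they have to be found in the camera images.
- wide_box: Fixed grey housing with the wide hatch: 120 mm (its x) by 102 mm (its y), walls 62 mm high and 6 to 8 mm thick. Origin: centre of its underside, on the bench. Its x axis points from the hatch's free front edge to the hinge (roughly away from the robot), y runs along the hinge, z up. Which housing stands left and which right varies.
- wide_hatch (a joint): Hatch angle, rad: 0 = shut, latched; negative = pressed down, stop at -0.10; positive = open, stop at 1.9 (19 deg past upright). Push-push latch: pressed to its stop (about 3 N and 8 mm down at the press point) and released, a spring swings it up to 1.9 in 1 to 2 s and it stays. A press short of -0.09 may leave it latched. Pushed down again, it latches again.
- wide_press (a point): Press point on top of the wide hatch (black rubber pad), on its centre line, 18 mm in from the free front edge; moves with it. The hatch is an aluminium plate 84 mm wide, its top 75 mm above the bench when shut.
- wide_hinge (a point): Middle of the wide hatch's hinge line, which runs along the housing's y, 46 mm behind the housing's centre and 67 mm above the bench. The free edge is 94 mm from it, the press point 76 mm. Under the hatch, 84 mm from the hinge and 26 mm to the +y side, a striker plate 24 mm wide hangs 43 mm down; with the hatch open it points to the front, high above the opening.
- reset_button (a joint): Travel of the round button, m: 0 = out, 0.006 = fully in. Spring return; fully in takes 5 N.
- reset_button_top (a point): Centre of the top face of the round black button, 28 mm across, in the housing under the wide hatch and hidden while it is shut: 26 mm towards the front and 14 mm to the -y side of the housing's centre, 53 mm above the bench, 9 mm below the housing's rim. It is pressed straight down. The opening around it is 104 by 90 mm.
- narrow_box: The other fixed grey housing, 120 mm by 64 mm, 62 mm high, with the narrow hatch. Origin and axes as for the wide one.
- narrow_hatch (a joint): Angle of the narrow hatch, rad: 0 = shut and latched. The same kind of hatch and latch, 46 mm wide. It has to stay shut.
- narrow_press (a point): Top face of the narrow hatch, 18 mm in from its free front edge.
- cup_stack: Loose stack of five nested white plastic egg cup inserts, 49 mm across at the rim, 89 mm tall. Origin: centre of its underside. Bystander.
- cup_left: Loose single white egg cup insert, 49 mm across at the rim, 45 mm tall, standing left of the housings, nearer the robot. Origin: centre of its underside. Bystander.
- cup_right: Loose single white egg cup insert, 49 mm across at the rim, 45 mm tall, out to the right. Origin: centre of its underside. Bystander.
- punch_die: Loose turned steel punch die, 36 mm foot, 50 mm tall, standing between the two housings. Origin: centre of its underside. Bystander.
- gauge_block: Loose aluminium gauge block 30 x 50 x 20 mm lying right of the housings, nearer the robot. Origin: centre of its underside. Bystander.
- tray_corner: Loose yellow plastic tray corner, 90 x 90 mm with 35 mm high walls on two sides, out to the left. Origin: centre of its underside. Bystander.

How it is judged (in metres and radians):
On the way, in this order (a step that is already met when the one before it is completed fails the run):
1. the wide hatch is pressed down (value of joint wide_hatch below -0.06 rad), for 0.02 s.
2. the wide hatch has popped and stands open, untouched, for 0.8 s (value of joint wide_hatch above 1.4 rad and contact force between wide_hatch and anything else below 0.1 N and value of joint reset_button below 0.002 m), for 0.8 s.
3. the button is pressed in (value of joint reset_button above 0.0045 m), for 0.04 s.
At the end, for the whole second after the job is handed in: The wide hatch stands open (more than 1.4 rad) and at rest, the button is out again (within 1.5 mm), the narrow hatch is shut (within 0.04 rad), and every bystander is within 15 mm of where it stood (value of joint wide_hatch above 1.4 rad and velocity of joint wide_hatch between -0.1 and 0.1 rad/s and value of joint reset_button below 0.0015 m and value of joint narrow_hatch between -0.03 and 0.04 rad and distance of each of cup_stack, cup_left, cup_right, punch_die, gauge_block, tray_corner from where it was at the start of the episode below 0.015 m); the robot touches nothing.
It fails at once if the narrow hatch is pressed or opened (value of joint narrow_hatch above 0.08 rad or value of joint narrow_hatch below -0.04 rad).
It fails at once if the popped hatch is pushed back down (value of joint wide_hatch between 0.25 and 1.4 rad and velocity of joint wide_hatch below -0.3 rad/s).
It fails at once if a bystander is lifted, carried or knocked away (distance of any of cup_stack, cup_left, cup_right, punch_die, gauge_block, tray_corner from where it was at the start of the episode above 0.025 m).
It also fails if it takes over 45 s, if anything falls off the work surface, if the arm or the gripper's body presses on something with over 40 N, if the wrist force passes 120 N, or if a joint passes its speed limit or range.

## Robot

A 6-joint arm with a two-finger parallel gripper is mounted at the origin on the work surface. World frame = base frame: x ahead of the robot, y to its left, z up, the work surface at z = 0. Lengths are in mm, angles in rad, forces in N, time in s.
With the tool pointing down it reaches from about 275 to 1000 mm from the base axis. Payload 8.4 kg.
Tool frame: the origin (TCP) lies midway between the tips of the shut fingers; the grasp point (between the pads) lies grip_depth behind it (grip_depth is the distance from the TCP to the grasp point, in mm); z points along the fingers, y is the line along which they close (so a half turn about z gives the same grasp; the last joint's range is limited). The gripper opens to 85 mm and grips with 20 to 120 N. Pads are 22 mm wide; open, the fingers measure 114 mm over their backs; the gripper's body (76 mm by 85 mm) begins 54 mm behind the grasp point. The pads swing forward as they close: fully open they stand 13 mm farther back than shut.
Start: joints at [1.342, 0.353, 1.633, -0, 1.155, -0.002], TCP at [140.536, 608.997, 231.281] pointing down, gripper open.
Joint ranges: [-2.63, 2.63], [-0.92, 2.1], [0.06, 2.66], [-1.3, 4.44], [0, 2.69], [-3.02, 3.02]. Speed limits (rad/s): [2.22, 2.22, 2.79, 3.14, 3.14, 3.14].

## Interface

Orientations are given as [roll, pitch, yaw] about the fixed x, y, z axes, in that order (R = Rz(yaw) Ry(pitch) Rx(roll)).
In Python, from rig import * gives the robot as it stands.
- The arm moves only by the shell command python3 -m creep 'ROWS' [FORCE]. ROWS is JSON, a list of rows, each an object of numbers: "x", "y", "z": the shift along the tool's x, y, z in mm; "rx", "ry", "rz": the turn, a rotation vector about the tool's x, y, z in rad; "hand": the finger opening in mm, from 0 to 85.4. A call has 1 to 20 rows; each row shifts and turns the commanded pose from where the row before left it, along the tool's axes as they then stand; what a row does not reach is not made up. A row lasts 1/8 s, in which the tool goes at most 62.5 mm and 10.7 degrees, less where a joint would pass 70% of its speed; a pose out of reach is approached as far as the arm can. A call with a gripper value outside its range is refused whole. The fingers move at their own pace and stop on an object; FORCE is the grip in N (left out, the last holds). Time passes only in rows, so rows that do not move let the fingers close. It gives the time, the measured TCP pose, the force, the opening and the grip force at its end, in the units of the state.
- sense(): the state, without advancing time (a new reading comes with each control period).
- grab_frame(name): name is "scene" or "top" or "wrist"; returns the picture (384x512x3 uint8, red, green, blue); there is no depth.
- get_calibration(name): a dict with "K" (3x3 intrinsics, pixels), "R" (3x3) and "t" (3): a world point X has camera coordinates R X + t. Camera axes: x right, y down, z forward; pixel columns grow to the right and rows downward; lengths in mm; the calibration is good to about 2 mm. A picture is of the moment at which its call begins: read the wrist's pose just before it. get_calibration takes no time and is no camera call; for the wrist camera it gives the pose at the moment of the call.
- sign_off(): hands the job in; it is judged then, once.
The state is a dict: "clock": time; "qpos": joint angles; "qvel": joint speeds; "joint_efforts": joint torques, N m; "eef_pos": TCP position; "tcp_rot": TCP orientation; "contact_force": force on the tool from outside, world axes, zero at the start; "wrist_torque": the same for the moment, N m; "opening": opening from 0.0 (shut) to 1.0 (fully open); "grasp_force": force on a finger pad.
Only numpy, scipy, OpenCV 4.12 (cv2) and the standard library are available. Lean on these libraries where they do the work, as an engineer would, in place of code of your own. Each camera call takes 0.05 s, during which the arm holds its last target. There are 200 camera calls.

## Working session

There is one attempt and no reset: what is moved stays moved. The work goes in short steps, Python scripts to look and compute and a shell command to move; the robot and the scene stay as the last step left them, time stands still between calls to the robot, and variables do not carry over. Pictures are saved under pics/ and viewed, at most 10 in all, crops included, and the job is handed in when it is done.

```bash
mkdir -p pics; python3 - <<'E'
from rig import *
import cv2
for n in("scene","top"):
    cv2.imwrite(f"pics/{n}0.png",grab_frame(n)[:,:,::-1])
    c=get_calibration(n);print(n,c["K"],c["R"],c["t"])
s=sense();print(s["clock"],s["eef_pos"],s["tcp_rot"],s["opening"])
E
```

```text
scene [[402.20195656   0.         250.92074718]
 [  0.         402.20195656 193.54904895]
 [  0.           0.           1.        ]] [[-0.4681698   0.88363774 -0.00117922]
 [ 0.58503229  0.30896169 -0.74985325]
 [-0.66223429 -0.35174853 -0.66160314]] [ 245.12036897 -250.08422905 1485.50300478]
top [[359.43742656   0.         258.76373868]
 [  0.         359.43742656 190.1366233 ]
 [  0.           0.           1.        ]] [[-0.01268746 -0.99978313 -0.0165145 ]
 [-0.99599022  0.01409861 -0.08834426]
 [ 0.08855793  0.01532742 -0.99595309]] [ 44.04094786 575.14642182 940.33175883]
0.1 [140.43211086 608.58309398 230.63353941] [-3.14034924e+00 -2.37982585e-05  2.91477284e+00] 1.0008019671703008
```

View pics/top0.png

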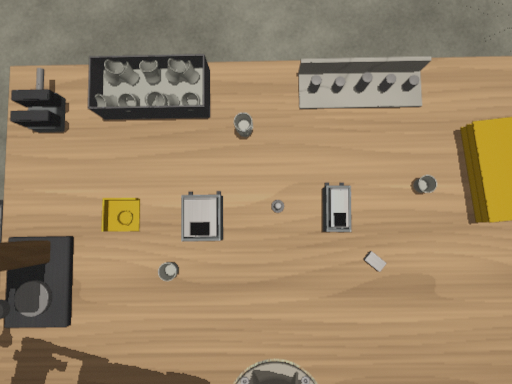

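View pics/scene0.png

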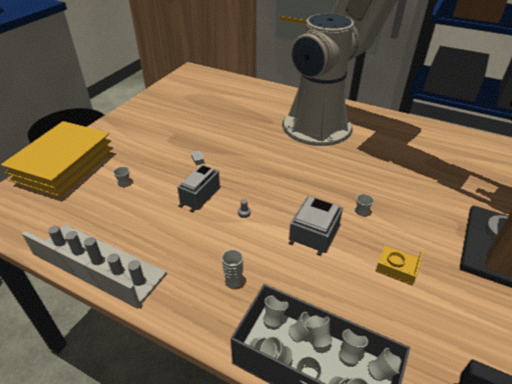

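The wide housing is on the left of the top picture at about (202,217), with its black pad at about (200,229). The narrow one is on the right at (338,208). Next I'll measure the pad and the housing's yaw.

```bash
cat > h.py <<'E'
from rig import *
import cv2,numpy as np
def ray(c,uv,z):
    o=-c["R"].T@c["t"]; d=c["R"].T@np.linalg.inv(c["K"])@np.r_[uv,1.]
    return o+d*(z-o[2])/d[2]
def proj(c,X):
    p=c["K"]@(c["R"]@np.asarray(X,float)+c["t"]);return p[:2]/p[2]
E
python3 - <<'E'
from h import *
c=get_calibration("top");im=cv2.imread("pics/top0.png")
g=im.max(2)[190:245,178:226]
def blob(m):
    n,l,s,ce=cv2.connectedComponentsWithStats(m.astype(np.uint8));i=1+s[1:,4].argmax()
    r=cv2.minAreaRect(np.argwhere(l==i)[:,::-1].astype(np.float32));return s[i],ce[i]+[178,190],cv2.boxPoints(r)+[178,190]
for nm,m in(("pad",g<40),("plate",g>150)):
    s,ce,b=blob(m);print(nm,s,ce,ray(c,ce,75).round(1));print([ray(c,p,75).round(1)[:2] for p in b])
cv2.imwrite("pics/crop0.png",cv2.resize(im[180:250,165:235],None,fx=8,fy=8,interpolation=0))
s=sense();print(s["eef_pos"])
w=get_calibration("wrist");print(w["K"],w["R"],-w["R"].T@w["t"])
E
```

```text
pad [ 13  33  18  12 216] [199.5 228.5] [475.9 187.   75. ]
[array([490. , 208.6]), array([489.5, 165.4]), array([461.8, 165.4]), array([462.3, 208.5])]
plate [  6   8  32  39 925] [199.62810811 213.53081081] [513.7 186.7  75. ]
[array([553.9, 226.8]), array([552.8, 147.5]), array([456.5, 147.6]), array([457.5, 226.2])]
[140.43211086 608.58309398 230.63353941]
[[279.77696283   0.         257.66839567]
 [  0.         279.77696283 191.82591758]
 [  0.           0.           1.        ]] [[ 0.22437362  0.97450219 -0.00140169]
 [ 0.92126708 -0.2116472   0.32630114]
 [ 0.31768452 -0.0745047  -0.94526483]] [ 58.71445995 628.40150844 373.65329759]
```

View pics/crop0.png

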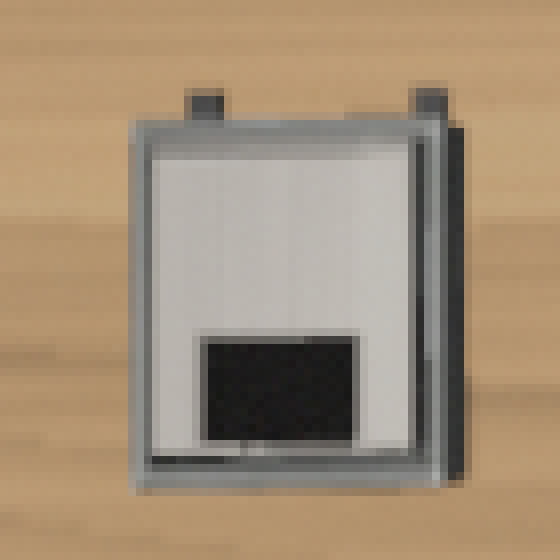

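```bash
python3 -m creep '[{"rz":-0.113,"hand":0},{"rz":-0.113,"hand":0},{"x":-28,"y":-35,"z":4},{"x":-28,"y":-35,"z":4},{"x":-28,"y":-35,"z":4},{"x":-28,"y":-35,"z":4},{"x":-28,"y":-35,"z":4},{"x":-28,"y":-35,"z":4},{"x":-28,"y":-35,"z":4},{"x":-28,"y":-35,"z":4},{"x":-28,"y":-35,"z":4},{"x":-28,"y":-35,"z":4},{"x":-28,"y":-35,"z":4},{"x":-28,"y":-35,"z":4},{},{}]' && python3 - <<'E'
from h import *
c=get_calibration("wrist");s=sense();im=grab_frame("wrist")[:,:,::-1].copy()
print(s["clock"],s["eef_pos"],s["tcp_rot"],s["opening"],s["contact_force"])
print(proj(c,[476,187,75]))
cv2.imwrite("pics/w1.png",im)
E
```

```text
schema error: expected keys x, y, z, rx, ry, rz, hand
```

```bash
python3 -m creep '[{"x":0,"y":0,"z":0,"rx":0,"ry":0,"rz":-0.113,"hand":0},{"x":0,"y":0,"z":0,"rx":0,"ry":0,"rz":-0.113,"hand":0},{"x":-42,"y":-53,"z":6,"rx":0,"ry":0,"rz":0,"hand":0},{"x":-42,"y":-53,"z":6,"rx":0,"ry":0,"rz":0,"hand":0},{"x":-42,"y":-53,"z":6,"rx":0,"ry":0,"rz":0,"hand":0},{"x":-42,"y":-53,"z":6,"rx":0,"ry":0,"rz":0,"hand":0},{"x":-42,"y":-53,"z":6,"rx":0,"ry":0,"rz":0,"hand":0},{"x":-42,"y":-53,"z":6,"rx":0,"ry":0,"rz":0,"hand":0},{"x":-42,"y":-53,"z":6,"rx":0,"ry":0,"rz":0,"hand":0},{"x":-42,"y":-53,"z":6,"rx":0,"ry":0,"rz":0,"hand":0},{"x":0,"y":0,"z":0,"rx":0,"ry":0,"rz":0,"hand":0},{"x":0,"y":0,"z":0,"rx":0,"ry":0,"rz":0,"hand":0},{"x":0,"y":0,"z":0,"rx":0,"ry":0,"rz":0,"hand":0}]' && python3 - <<'E'
from h import *
c=get_calibration("wrist");s=sense();im=grab_frame("wrist")[:,:,::-1].copy()
print(s["clock"],s["eef_pos"],s["tcp_rot"],s["opening"],s["contact_force"])
print(proj(c,[476,187,75]))
cv2.imwrite("pics/w1.png",im)
E
```

```text
clock: 1.72
eef_pos: [448.8, 219.4, 187.1]
tcp_rot: [3.141, -0.0, -3.141]
contact_force: [0.1, -0.4, -1.0]
opening: -0.0
grasp_force: 0.0
1.725 [448.77747624 219.40708111 187.07514345] [ 3.14147487e+00 -3.34653707e-04 -3.14081076e+00] -0.00047187906927402437 [ 0.13488084 -0.39969692 -1.00889445]
[224.20549378 213.82316211]
```

View pics/w1.png

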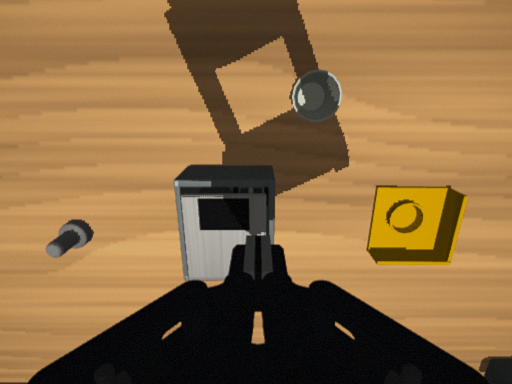

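The pad shows at about (224,214), which matches the prediction, so the estimate is confirmed. Next I'll move above it.

```bash
python3 -m creep '[{"x":-14,"y":-16,"z":30,"rx":0,"ry":0,"rz":0,"hand":0},{"x":-13,"y":-16,"z":40,"rx":0,"ry":0,"rz":0,"hand":0},{"x":0,"y":0,"z":32,"rx":0,"ry":0,"rz":0,"hand":0},{"x":0,"y":0,"z":0,"rx":0,"ry":0,"rz":0,"hand":0},{"x":0,"y":0,"z":0,"rx":0,"ry":0,"rz":0,"hand":0}]'
```

```text
clock: 2.4
eef_pos: [476.8, 187.4, 86.1]
tcp_rot: [3.141, 0.001, -3.141]
contact_force: [0.3, 0.4, 0.6]
opening: 0.001
grasp_force: 0.0
```

```bash
python3 -m creep '[{"x":0,"y":0,"z":5,"rx":0,"ry":0,"rz":0,"hand":0},{"x":0,"y":0,"z":4,"rx":0,"ry":0,"rz":0,"hand":0},{"x":0,"y":0,"z":3,"rx":0,"ry":0,"rz":0,"hand":0},{"x":0,"y":0,"z":3,"rx":0,"ry":0,"rz":0,"hand":0},{"x":0,"y":0,"z":2,"rx":0,"ry":0,"rz":0,"hand":0},{"x":0,"y":0,"z":0,"rx":0,"ry":0,"rz":0,"hand":0},{"x":0,"y":0,"z":0,"rx":0,"ry":0,"rz":0,"hand":0}]'
```

```text
clock: 3.28
eef_pos: [476.4, 186.4, 68.1]
tcp_rot: [-3.142, -0.0, 3.141]
contact_force: [-1.7, 0.9, 2.1]
opening: 0.002
grasp_force: 1.0
```

```bash
python3 -m creep '[{"x":0,"y":0,"z":1,"rx":0,"ry":0,"rz":0,"hand":0},{"x":0,"y":0,"z":1,"rx":0,"ry":0,"rz":0,"hand":0},{"x":0,"y":0,"z":1,"rx":0,"ry":0,"rz":0,"hand":0},{"x":0,"y":0,"z":0,"rx":0,"ry":0,"rz":0,"hand":0}]'
```

```text
clock: 3.78
eef_pos: [476.6, 186.5, 66.8]
tcp_rot: [3.141, 0.0, 3.141]
contact_force: [-9.3, -1.0, 27.7]
opening: -0.0
grasp_force: 14.0
```

On the stop (28 N). Now I'll retreat up and to the front, clear of the hatch's swing, and wait.

```bash
python3 -m creep '[{"x":10,"y":0,"z":-40,"rx":0,"ry":0,"rz":0,"hand":0},{"x":45,"y":0,"z":-35,"rx":0,"ry":0,"rz":0,"hand":0},{"x":50,"y":0,"z":-20,"rx":0,"ry":0,"rz":0,"hand":0},{"x":35,"y":0,"z":-10,"rx":0,"ry":0,"rz":0,"hand":0},{"x":0,"y":0,"z":0,"rx":0,"ry":0,"rz":0,"hand":0},{"x":0,"y":0,"z":0,"rx":0,"ry":0,"rz":0,"hand":0},{"x":0,"y":0,"z":0,"rx":0,"ry":0,"rz":0,"hand":0},{"x":0,"y":0,"z":0,"rx":0,"ry":0,"rz":0,"hand":0},{"x":0,"y":0,"z":0,"rx":0,"ry":0,"rz":0,"hand":0},{"x":0,"y":0,"z":0,"rx":0,"ry":0,"rz":0,"hand":0},{"x":0,"y":0,"z":0,"rx":0,"ry":0,"rz":0,"hand":0},{"x":0,"y":0,"z":0,"rx":0,"ry":0,"rz":0,"hand":0},{"x":0,"y":0,"z":0,"rx":0,"ry":0,"rz":0,"hand":0},{"x":0,"y":0,"z":0,"rx":0,"ry":0,"rz":0,"hand":0},{"x":0,"y":0,"z":0,"rx":0,"ry":0,"rz":0,"hand":0},{"x":0,"y":0,"z":0,"rx":0,"ry":0,"rz":0,"hand":0},{"x":0,"y":0,"z":0,"rx":0,"ry":0,"rz":0,"hand":0},{"x":0,"y":0,"z":0,"rx":0,"ry":0,"rz":0,"hand":0},{"x":0,"y":0,"z":0,"rx":0,"ry":0,"rz":0,"hand":0},{"x":0,"y":0,"z":0,"rx":0,"ry":0,"rz":0,"hand":0}]'
python3 -m creep '[{"x":0,"y":0,"z":0,"rx":0,"ry":0,"rz":0,"hand":0},{"x":0,"y":0,"z":0,"rx":0,"ry":0,"rz":0,"hand":0},{"x":0,"y":0,"z":0,"rx":0,"ry":0,"rz":0,"hand":0},{"x":0,"y":0,"z":0,"rx":0,"ry":0,"rz":0,"hand":0},{"x":0,"y":0,"z":0,"rx":0,"ry":0,"rz":0,"hand":0},{"x":0,"y":0,"z":0,"rx":0,"ry":0,"rz":0,"hand":0},{"x":0,"y":0,"z":0,"rx":0,"ry":0,"rz":0,"hand":0},{"x":0,"y":0,"z":0,"rx":0,"ry":0,"rz":0,"hand":0},{"x":0,"y":0,"z":0,"rx":0,"ry":0,"rz":0,"hand":0},{"x":0,"y":0,"z":0,"rx":0,"ry":0,"rz":0,"hand":0},{"x":0,"y":0,"z":0,"rx":0,"ry":0,"rz":0,"hand":0},{"x":0,"y":0,"z":0,"rx":0,"ry":0,"rz":0,"hand":0}]'
python3 - <<'E'
from h import *
t=grab_frame("top")[:,:,::-1];c=get_calibration("top")
a=cv2.resize(t[170:250,150:250],None,fx=4,fy=4,interpolation=0)
s=grab_frame("scene")[:,:,::-1];b=cv2.resize(s[170:250,270:370],None,fx=4,fy=4,interpolation=0)
cv2.imwrite("pics/open.png",np.hstack([a,b]))
print(proj(c,[480,173,53]), (proj(c,[480,173,53])-[150,170])*4)
E
```

```text
clock: 6.28
eef_pos: [336.5, 186.5, 170.1]
tcp_rot: [3.142, 0.0, 3.141]
contact_force: [-0.6, -0.0, 0.3]
opening: 0.004
grasp_force: 0.0
clock: 7.78
eef_pos: [336.5, 186.5, 170.1]
tcp_rot: [3.142, 0.0, 3.141]
contact_force: [0.2, -0.2, -0.3]
opening: 0.001
grasp_force: 0.0
[206.39695647 226.68052672] [225.5878259  226.72210689]
```

View pics/open.png

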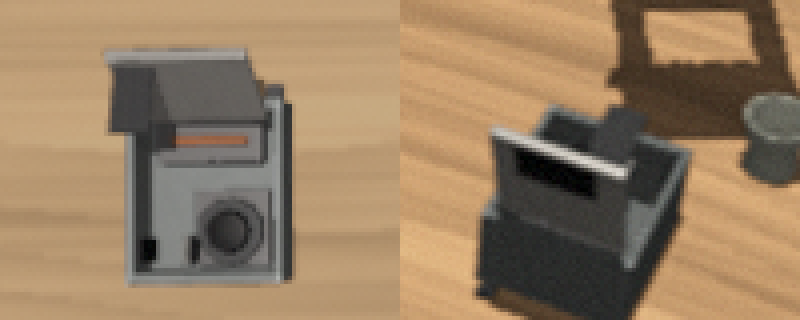

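Hatch stands open; the button shows at crop pixel (231,229), a few mm to the -y side of my estimate, so I'll aim for (479,171).

```bash
python3 -m creep '[{"x":-35,"y":-4,"z":10,"rx":0,"ry":0,"rz":0,"hand":0},{"x":-40,"y":-4,"z":15,"rx":0,"ry":0,"rz":0,"hand":0},{"x":-40,"y":-4,"z":15,"rx":0,"ry":0,"rz":0,"hand":0},{"x":-27,"y":-3,"z":20,"rx":0,"ry":0,"rz":0,"hand":0},{"x":0,"y":0,"z":30,"rx":0,"ry":0,"rz":0,"hand":0},{"x":0,"y":0,"z":15,"rx":0,"ry":0,"rz":0,"hand":0},{"x":0,"y":0,"z":0,"rx":0,"ry":0,"rz":0,"hand":0},{"x":0,"y":0,"z":0,"rx":0,"ry":0,"rz":0,"hand":0}]'
python3 - <<'E'
from h import *
c=get_calibration("wrist");im=grab_frame("wrist")[:,:,::-1]
print(proj(c,[479,171,53]))
cv2.imwrite("pics/w2.png",im)
E
```

```text
clock: 8.88
eef_pos: [478.8, 171.7, 65.9]
tcp_rot: [3.141, 0.001, 3.141]
contact_force: [0.1, 0.4, -0.2]
opening: 0.004
grasp_force: 0.0
[255.40601066 237.59333734]
```

View pics/w2.png

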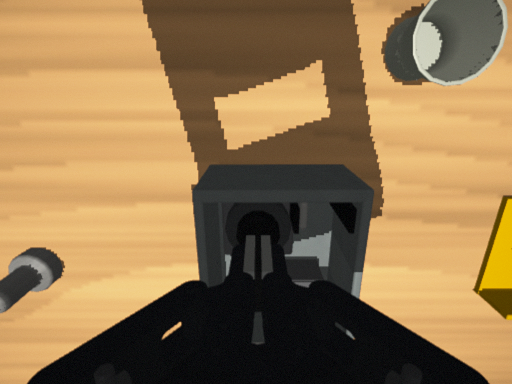

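The fingertips at about (258,235) stand over the button, whose centre is near (258,228), inside the ring. Now I'll press down gradually.

```bash
python3 -m creep '[{"x":0,"y":0,"z":5,"rx":0,"ry":0,"rz":0,"hand":0},{"x":0,"y":0,"z":5,"rx":0,"ry":0,"rz":0,"hand":0},{"x":0,"y":0,"z":3,"rx":0,"ry":0,"rz":0,"hand":0},{"x":0,"y":0,"z":3,"rx":0,"ry":0,"rz":0,"hand":0},{"x":0,"y":0,"z":2,"rx":0,"ry":0,"rz":0,"hand":0},{"x":0,"y":0,"z":0,"rx":0,"ry":0,"rz":0,"hand":0},{"x":0,"y":0,"z":0,"rx":0,"ry":0,"rz":0,"hand":0}]'
```

```text
clock: 9.8
eef_pos: [478.4, 171.4, 47.2]
tcp_rot: [-3.142, -0.0, 3.141]
contact_force: [-1.1, -0.4, 4.2]
opening: -0.001
grasp_force: 2.4
```

```bash
python3 -m creep '[{"x":0,"y":0,"z":1,"rx":0,"ry":0,"rz":0,"hand":0},{"x":0,"y":0,"z":1,"rx":0,"ry":0,"rz":0,"hand":0},{"x":0,"y":0,"z":0,"rx":0,"ry":0,"rz":0,"hand":0}]'
```

```text
clock: 10.18
eef_pos: [478.5, 171.4, 46.7]
tcp_rot: [3.142, 0.0, 3.141]
contact_force: [-7.1, -2.2, 27.3]
opening: -0.001
grasp_force: 13.9
```

The button is on its stop. Next I'll retreat straight up, then to the front.

```bash
python3 -m creep '[{"x":0,"y":0,"z":-15,"rx":0,"ry":0,"rz":0,"hand":0},{"x":0,"y":0,"z":-35,"rx":0,"ry":0,"rz":0,"hand":0},{"x":25,"y":0,"z":-35,"rx":0,"ry":0,"rz":0,"hand":0},{"x":45,"y":0,"z":-30,"rx":0,"ry":0,"rz":0,"hand":0},{"x":45,"y":0,"z":-10,"rx":0,"ry":0,"rz":0,"hand":0},{"x":25,"y":0,"z":0,"rx":0,"ry":0,"rz":0,"hand":0},{"x":0,"y":0,"z":0,"rx":0,"ry":0,"rz":0,"hand":0},{"x":0,"y":0,"z":0,"rx":0,"ry":0,"rz":0,"hand":0},{"x":0,"y":0,"z":0,"rx":0,"ry":0,"rz":0,"hand":0},{"x":0,"y":0,"z":0,"rx":0,"ry":0,"rz":0,"hand":0}]'
python3 - <<'E'
from h import *
t=grab_frame("top")[:,:,::-1]
cv2.imwrite("pics/end.png",np.hstack([cv2.resize(t[170:250,150:250],None,fx=4,fy=4,interpolation=0),cv2.resize(t[170:290,250:400],None,fx=2.667,fy=2.667,interpolation=0)[:320]]))
E
```

```text
clock: 11.42
eef_pos: [339.1, 171.5, 169.9]
tcp_rot: [-3.141, -0.0, 3.14]
contact_force: [-0.2, 0.3, 0.1]
opening: 0.003
grasp_force: 0.0
```

View pics/end.png

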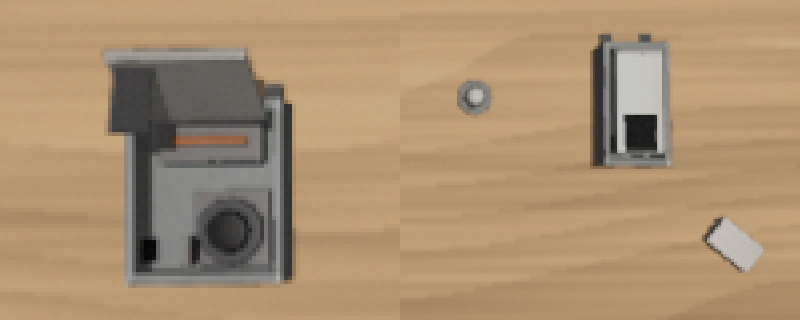

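The wide hatch still stands open and the button at (231,229) looks as it did before the press. The narrow hatch is shut, and the die and gauge block haven't moved.

```bash
python3 -c "
from rig import *
print(sign_off())"
```

```text
the job is handed in; nothing more can be done
None
```

I pressed the wide hatch to its stop, it popped up and stayed open untouched, then I pressed the round button fully in and released it; the job is handed in, though the hand-in returned no verdict.

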